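# Let a colleague through the isolation ward's two-door lock

### The job

A colleague is waiting at the two-door lock. With closed fingertips lightly press the square key of the outer-door pad well down and keep it down for about a second, let it come right back up, then do the same with the long bar key of the inner-door pad, and withdraw. Leave both pads standing where they are, never pick anything up, do not touch the alarm pad (one round key) or the intercom pad (two small round keys), and do not disturb anything else on the desk.

Things in the scene. Friction and masses are not known exactly. Their poses are not given: they have to be found in the camera images.
- square_pad: Outer-door pad: push-key desk pad, loose on the desk: grey plastic housing 72 (its x) by 84 (its y) by 30 mm high on rubber feet, 0.4 kg; one SQUARE white key, 34 by 34 mm, in the middle, standing 12 mm above the housing. Origin: centre of its underside, z up.
- square_key_top (a point): Centre of the top face of the square key (42 mm above the desk when up); moves down with the key.
- square_key (a joint): Travel of the square key: 0 = up, 0.008 m = fully down; a spring returns it; 1 N starts it moving down and it takes 5 N to reach the bottom.
- bar_pad: Inner-door pad: push-key desk pad, loose on the desk: grey plastic housing 72 (its x) by 84 (its y) by 30 mm high on rubber feet, 0.4 kg; one LONG BAR white key, 24 (x) by 62 (y) mm, in the middle, standing 12 mm above the housing. Origin: centre of its underside, z up.
- bar_key_top (a point): Centre of the top face of the bar key (42 mm above the desk when up); moves down with the key.
- bar_key (a joint): Travel of the bar key: 0 = up, 0.008 m = fully down; a spring returns it; 1 N starts it moving down and it takes 5 N to reach the bottom.
- round_pad: Alarm pad, not to be touched: push-key desk pad, loose on the desk: grey plastic housing 72 (its x) by 84 (its y) by 30 mm high on rubber feet, 0.4 kg; one ROUND white key, 36 mm across, standing 12 mm above the housing. Origin: centre of its underside, z up.
- round_key (a joint): Travel of the round key: 0 = up, 0.008 m = fully down; a spring returns it; 1 N starts it moving down and it takes 5 N to reach the bottom.
- twin_pad: Intercom pad, not to be touched: push-key desk pad, loose on the desk: grey plastic housing 72 (its x) by 84 (its y) by 30 mm high on rubber feet, 0.4 kg; TWO SMALL ROUND white keys, 24 mm across, side by side 38 mm apart along its y, standing 12 mm above the housing. Origin: centre of its underside, z up.
- twin_key_a (a joint): Travel of the intercom key on the pad's +y side: 0 = up, 0.008 m = fully down; a spring returns it; 1 N starts it moving down and it takes 5 N to reach the bottom.
- twin_key_b (a joint): Travel of the intercom key on the pad's -y side: 0 = up, 0.008 m = fully down; a spring returns it; 1 N starts it moving down and it takes 5 N to reach the bottom.
- cup: Bystander: paper-white open cup, 74 mm across the rim, 85 mm high, 60 g. Origin: centre of its underside, z up.
- jar: Bystander: closed amber medicine jar, 52 mm across, 75 mm high, 90 g. Origin: centre of its underside, z up.
- marker: Bystander: white marker pen with black cap lying on the desk, about 130 mm long along its x, 21 mm high. Origin: on the desk under its middle.
- stapler: Bystander: black stapler, 125 (x) by 36 (y) by 46 mm high. Origin: centre of its underside, z up.
- mouse: Bystander: black computer mouse, 110 (x) by 62 (y) by 34 mm high, on a thin mat. Origin: centre of its underside, z up.
- sanitizer: Bystander: clear pump bottle, 64 mm across, 165 mm high. Origin: centre of its underside, z up.
- tape_roll: Bystander: roll of tape lying flat, 90 mm across, 24 mm high. Origin: centre of its underside, z up.
Things that resemble listed ones, but are neither listed nor needed, are in the scene too. Leave any green or pink look-alike of the bar_pad alone. What is shaped like the square_pad but pink is not meant.

How it is judged:
By the outcome, as a careful person would: the job done as asked, in the order asked, and still so for the second after the job is handed in, with the robot touching nothing.
It also fails if it takes over 48 s, if anything falls off the work surface, if the arm or the gripper's body presses on something with over 40 N, if the wrist force passes 120 N, or if a joint passes its speed limit or range.

### The arm

A 6-joint arm with a two-finger parallel gripper is mounted at the origin on the work surface. World frame = base frame: x ahead of the robot, y to its left, z up, the work surface at z = 0. Lengths are in m, angles in rad, forces in N, time in s.
With the tool pointing down it reaches from about 0.375 to 0.9 m from the base axis. Payload 3.1 kg.
Tool frame: the origin (TCP) lies at the very end of the fingers, on their centre line; the grasp point (between the pads) lies 19 mm behind it; z points along the fingers, y is the line along which they close (so a half turn about z gives the same grasp; the last joint's range is limited). The gripper opens to 85 mm and grips with 20 to 120 N. Pads are 22 mm wide; open, the fingers measure 114 mm over their backs; the gripper's body (76 mm by 85 mm) begins 54 mm behind the grasp point. The pads swing forward as they close: fully open they stand 13 mm farther back than shut.
Start: joints at [-1.488, 0.527, 1.433, -0, 1.181, -0.178], TCP at [0.161, -0.604, 0.231] pointing down, gripper open.
Joint ranges: [-3.08, 3.08], [-0.75, 2.2], [0.22, 2.44], [-1.43, 4.57], [0, 2.65], [-2.85, 2.85]. Speed limits (rad/s): [2.79, 2.79, 3.14, 3.14, 3.14, 3.14].

### API

Orientations are given as a unit quaternion [w, x, y, z].
In Python, from rig import arm, solver, get_obs, cams gives the robot as it stands. The module is installed in compiled form; this text tells all that it offers. Calls block until the motion is done:
- arm.move_pose(position, orientation): joint-space move of the TCP to a pose.
- arm.servo_line(position, rotation=None, velocity=0.15): straight line of the TCP; rotation=None keeps the orientation; velocity is the mean speed in m/s.
- arm.move_joints(angles): joint-space move.
- arm.open_gripper() and arm.close_gripper(): open the fingers fully, or close them until they stop; the grip force is fixed at half the most.
- arm.wait(seconds).
- solver.inverse_kinematics(position, orientation): joint angles nearest the present ones, or None.
- get_obs(): the state.
- cams.grab_frame(name): name is "side" or "top" or "wrist"; returns a dict with "image" (384x512x3 uint8, blue, green, red), "K" (3x3 intrinsics, pixels), "distortion" ([k1, k2, p1, p2, k3] as OpenCV has them; the pictures are not rectified), "R" (3x3) and "t" (3): a world point X has camera coordinates R X + t; the wrist camera has in their place "T_tool_cam" (4x4, takes a point from camera to tool coordinates, whose origin is the TCP and whose axes are the flange's). Camera axes: x right, y down, z forward; pixel columns grow to the right and rows downward; lengths in m; the calibration is good to about 2 mm. A picture is of the moment at which its call begins: read the wrist's pose just before it. There is no depth.
A pose or a line that the arm cannot do raises arm.MotionError and nothing moves.
- arm.job_done(): hands the job in; it is judged then, once.
The state is a dict: "time": time; "joints": joint angles; "qvel": joint speeds; "effort": joint torques, N m; "eef_pos": TCP position; "tcp_rot": TCP orientation; "ft_force": force on the tool from outside, world axes, zero at the start; "moment": the same for the moment, N m; "gripper_width": finger opening in m; "grasp_force": force on a finger pad.
Only numpy, scipy, OpenCV 4.12 (cv2) and the standard library are available. Lean on these libraries where they do the work, as an engineer would, in place of code of your own. Each camera call takes 0.05 s, during which the arm holds its last target. There are 200 camera calls.

## Working session

There is one attempt and no reset: what is moved stays moved. The work goes in short steps, each a Python script; the robot and the scene stay as the last script left them, time stands still between calls to the robot, and variables do not carry over. Pictures are saved under pics/ and viewed, at most 10 in all, crops included, and the job is handed in when it is done.

```bash
mkdir -p pics; python3 - <<'E'
from rig import arm,solver,get_obs,cams
import cv2,pickle
F={n:cams.grab_frame(n) for n in("top","side")}
pickle.dump(F,open("f.pkl","wb"))
for n in F: cv2.imwrite(f"pics/{n}.png",cv2.resize(F[n]["image"],(800,600),interpolation=cv2.INTER_CUBIC))
o=get_obs();print(o["time"],o["eef_pos"],o["tcp_rot"],o["ft_force"])
E
```

```text
0.1 [ 0.16113259 -0.60321955  0.23041077] [-9.81409932e-04  9.91510674e-01  1.30021606e-01  4.59424283e-05] [-0.99195531  0.93006134  0.38101794]
```

View pics/top.png

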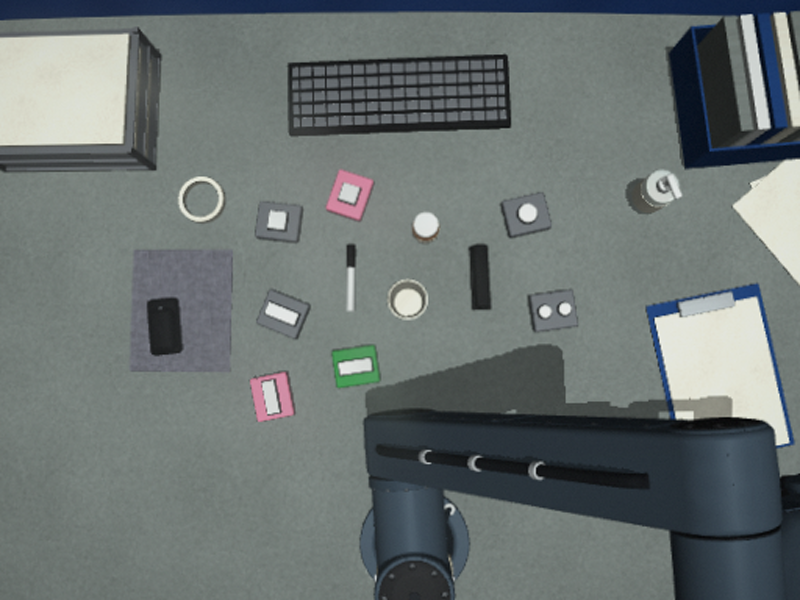

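View pics/side.png

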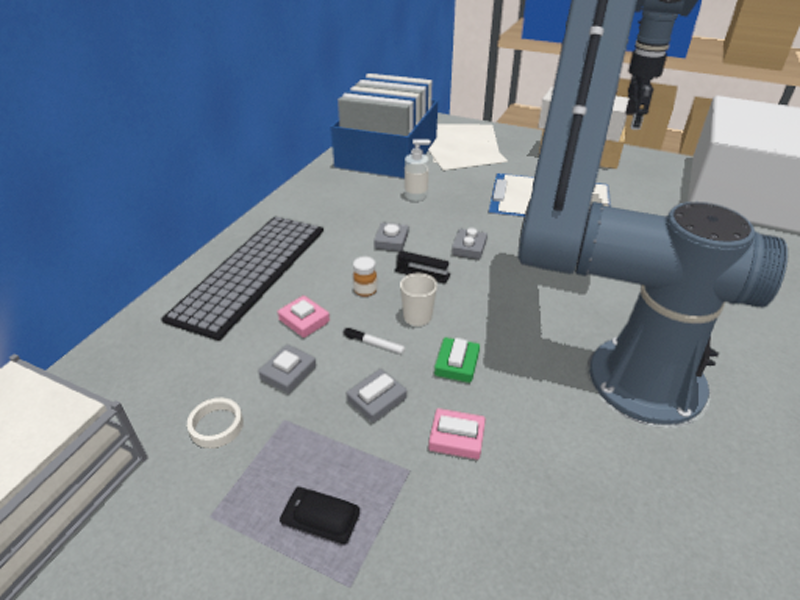

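The top view (800x600 pixels) shows these candidates:
- **Square key:** grey pad (278,221) and pink pad (350,195). The grey one is meant.
- **Bar key:** grey pad (283,313), green pad (355,366) and pink pad (272,397). The grey one is meant.
- **Not to be touched:** round pad (526,214) and twin pad (553,310).

In the side view, the grey square key is at (286,361) and the grey bar key at (376,388). I'll measure both and confirm them in a crop.

```bash
cat > h.py <<'E'
import numpy as np,cv2
def key(f,seed,half=22):
    """Centroid (raw px) and min-area rect of the white blob nearest seed."""
    hsv=cv2.cvtColor(f["image"],cv2.COLOR_BGR2HSV)
    m=((hsv[...,2]>170)&(hsv[...,1]<50)).astype(np.uint8)
    n,l,s,c=cv2.connectedComponentsWithStats(m,connectivity=4)
    ok=[i for i in range(1,n) if s[i,4]>30]
    i=min(ok,key=lambda i:np.hypot(*(c[i]-seed)))
    ct=max(cv2.findContours((l==i).astype(np.uint8),0,1)[0],key=cv2.contourArea)
    return c[i],cv2.boxPoints(cv2.minAreaRect(ct)),s[i,4]
def ray(f,px,R=None,t=None):
    R=f["R"] if R is None else R; t=f["t"] if t is None else t
    u=cv2.undistortPoints(np.array(px,float).reshape(-1,1,2),f["K"],np.array(f["distortion"],float)).reshape(-1,2)
    R=np.array(R)
    return -R.T@np.array(t), np.c_[u,np.ones(len(u))]@R
def plane(f,px,z,**k):
    o,d=ray(f,px,**k); return o+d*((z-o[2])/d[:,2])[:,None]
E
python3 - <<'E'
from h import *
import pickle
F=pickle.load(open("f.pkl","rb"))
np.set_printoptions(precision=4,suppress=True)
for name,seeds in {"sq":((178,140),(183,231)),"bar":((181,200),(241,248))}.items():
    for v,s in zip(("top","side"),seeds):
        c,b,a=key(F[v],s); print(name,v,c,a,plane(F[v],c,.042)[0]); 
        if v=="top":
            P=plane(F[v],b,.042); e=P[1]-P[0],P[2]-P[1]
            print("  sides",[(np.linalg.norm(x),np.degrees(np.arctan2(x[1],x[0]))) for x in e])
for n,s in dict(cup=(261,192),marker=(224,177),pinksq=(224,124),sanit=(424,120),jar=(272,144)).items(): print(n,plane(F["top"],s,.05))
im=F["top"]["image"][100:280,120:270]
cv2.imwrite("pics/crop.png",cv2.resize(im,None,fx=3.3,fy=3.3,interpolation=cv2.INTER_CUBIC))
E
```

```text
sq top [176.8783 140.4783] 115 [0.6109 0.2656 0.042 ]
  sides [(np.float64(0.032938178975476025), np.float64(-6.753235767337989)), (np.float64(0.032102251606167614), np.float64(-98.16405487381812))]
sq side [182.4132 229.6116] 121 [0.6122 0.27   0.042 ]
bar top [179.6928 200.1111] 153 [0.4323 0.2535 0.042 ]
  sides [(np.float64(0.021958125915613476), np.float64(-20.857520991073727)), (np.float64(0.06053164637403429), np.float64(-111.28462389243074))]
bar side [240.3667 246.85  ] 180 [0.4322 0.2583 0.042 ]
cup [[0.457  0.0131 0.05  ]]
marker [[0.5007 0.1223 0.05  ]]
pinksq [[0.6593 0.1243 0.05  ]]
sanit [[ 0.6749 -0.4722  0.05  ]]
jar [[ 0.5995 -0.0186  0.05  ]]
```

View pics/crop.png

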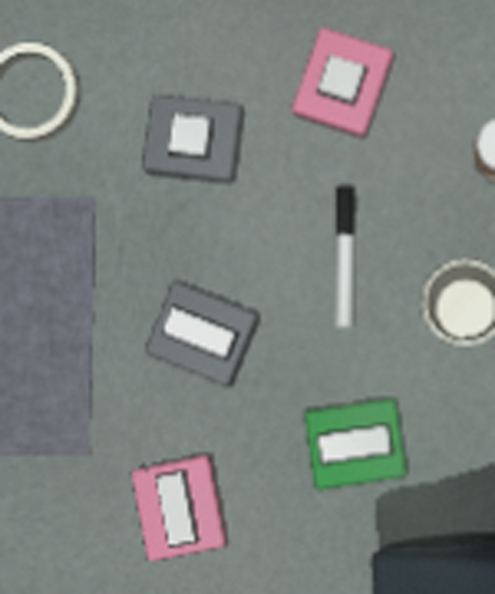

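The crop confirms both targets: the grey square pad at (190,133) and the grey bar pad at (198,332). Next I close the fingers, hover high over the square key and check with the wrist camera.

```bash
cat >> h.py <<'E'
from scipy.spatial.transform import Rotation as Ro
def quat(deg):
    q=(Ro.from_euler("z",deg,degrees=True)*Ro.from_euler("x",180,degrees=True)).as_quat()
    return [q[3],q[0],q[1],q[2]]
def wrist_fix(cams,get_obs,guess,tag):
    o=get_obs(); f=cams.grab_frame("wrist")
    w,x,y,z=o["tcp_rot"]; T=np.eye(4); T[:3,:3]=Ro.from_quat([x,y,z,w]).as_matrix(); T[:3,3]=o["eef_pos"]
    C=np.linalg.inv(T@np.array(f["T_tool_cam"])); f["R"],f["t"]=C[:3,:3],C[:3,3]
    cv2.imwrite(f"pics/{tag}.png",f["image"])
    p=cv2.projectPoints(np.array([guess]),cv2.Rodrigues(f["R"])[0],f["t"],f["K"],np.array(f["distortion"],float))[0].ravel()
    c,b,a=key(f,p); P=plane(f,b,.042)
    print(tag,"pred px",p,"found",c,a,"world",plane(f,c,.042)[0],"box mean",P.mean(0))
    for e in (P[1]-P[0],P[2]-P[1]): print("  side",np.linalg.norm(e),np.degrees(np.arctan2(e[1],e[0])))
E
python3 - <<'E'
from rig import arm,solver,get_obs,cams
from h import *
np.set_printoptions(precision=4,suppress=True)
arm.close_gripper()
arm.move_pose([.6115,.2675,.20],quat(-8))
o=get_obs();print(o["time"],o["eef_pos"],o["ft_force"],o["gripper_width"],o["joints"])
wrist_fix(cams,get_obs,[.6115,.2675,.042],"w1")
E
```

```text
4.2917 [0.6119 0.2667 0.2   ] [ 0.7515 -0.0911  0.5293] 3.8926242292418916e-05 [ 0.244   0.6185  1.3488 -0.0002  1.1741  1.9556]
w1 pred px [254.6501 176.2931] found [259.7964 183.8529] 442 world [0.603  0.2635 0.042 ] box mean [0.6065 0.2663 0.042 ]
  side 0.032031660775107426 -94.94143371122833
  side 0.0231139664517743 175.78912584357136
```

View pics/w1.png

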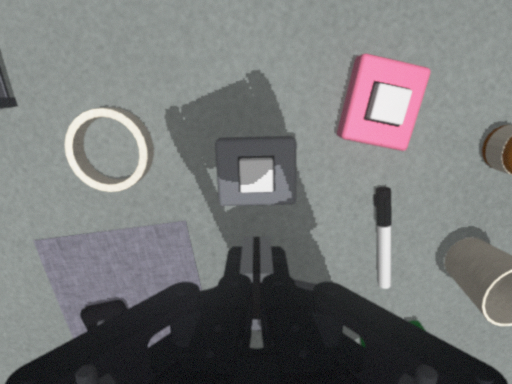

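The wrist view shows the square key, partly in shadow, at about (257,174) against a predicted (255,176). That puts it near x 0.6135, y 0.266, so I press there with force feedback.

```bash
cat >> h.py <<'E'
def fz(arm,get_obs,n=6):
    v=[]
    for _ in range(n): arm.wait(.02); v.append(get_obs()["ft_force"][2])
    return float(np.mean(v))
def press(arm,get_obs,x,y,hi=.14):
    arm.servo_line([x,y,.052],velocity=.12); arm.wait(.2)
    b=fz(arm,get_obs,12); z=.046; log=[]
    while z>.0335:
        arm.servo_line([x,y,z],velocity=.02); f=fz(arm,get_obs)-b
        log.append((round(z,4),round(get_obs()["eef_pos"][2],4),round(f,2)))
        if f>5.2: break
        z-=.001
    t=get_obs()["time"]; arm.wait(1.1); print("base",b,"hold",get_obs()["time"]-t,fz(arm,get_obs)-b)
    arm.servo_line([x,y,.052],velocity=.04); print("after",fz(arm,get_obs)-b,get_obs()["eef_pos"])
    arm.servo_line([x,y,hi],velocity=.12)
    print(*log,sep="\n"); print("t",get_obs()["time"])
E
python3 - <<'E'
from rig import arm,solver,get_obs,cams
from h import *
np.set_printoptions(precision=4,suppress=True)
press(arm,get_obs,.6135,.266)
E
```

```text
base -0.08471972601834056 hold 1.0999999999999996 5.248928806605439
after -0.29075987637064776 [0.6129 0.2658 0.0515]
(0.046, np.float64(0.0459), 0.3)
(0.045, np.float64(0.045), -0.01)
(0.044, np.float64(0.044), -0.2)
(0.043, np.float64(0.043), 0.31)
(0.042, np.float64(0.0421), 1.24)
(0.041, np.float64(0.0411), 1.38)
(0.04, np.float64(0.0401), 1.95)
(0.039, np.float64(0.0391), 2.16)
(0.038, np.float64(0.0381), 3.03)
(0.037, np.float64(0.0371), 2.88)
(0.036, np.float64(0.0361), 3.66)
(0.035, np.float64(0.0351), 4.36)
(0.034, np.float64(0.0341), 5.4)
t 13.6583
```

The square key went down its full travel, held for 1.1 s and came back up. Next is the bar key.

```bash
python3 - <<'E'
from rig import arm,solver,get_obs,cams
from h import *
np.set_printoptions(precision=4,suppress=True)
arm.move_pose([.432,.2555,.19],quat(-21))
o=get_obs();print(o["time"],o["eef_pos"],o["joints"])
wrist_fix(cams,get_obs,[.432,.2555,.042],"w2")
E
```

```text
14.4333 [0.4338 0.2559 0.19  ] [ 0.3108  0.4239  1.7788 -0.0002  0.9364  2.2478]
w2 pred px [256.4453 180.2664] found [269.0842 182.3724] 392 world [0.4256 0.2447 0.042 ] box mean [0.4259 0.2446 0.042 ]
  side 0.041369126208057286 -83.56694491797022
  side 0.014324030725542397 -173.53630857198476
```

View pics/w2.png

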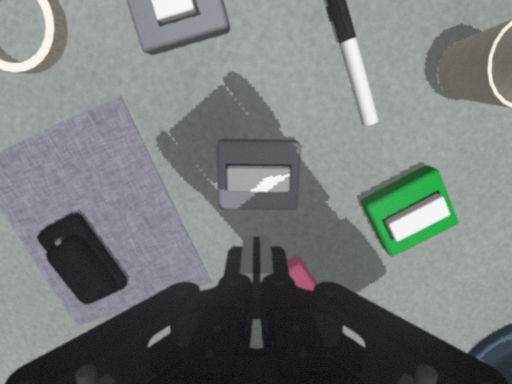

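The bar key is centred at (258,179) and its long axis lines up with the finger line. That puts it at x 0.4325, y 0.2532. The green and pink look-alikes are clear of the fingers.

```bash
python3 - <<'E'
from rig import arm,solver,get_obs,cams
from h import *
np.set_printoptions(precision=4,suppress=True)
press(arm,get_obs,.4325,.2532,hi=.20)
F=[cams.grab_frame(n)["image"] for n in("top","side")]
cv2.imwrite("pics/end.png",cv2.resize(np.hstack(F),(800,300),interpolation=cv2.INTER_AREA))
E
```

```text
base -0.1304539223193575 hold 1.1000000000000014 5.54662116341411
after 0.016032120520012252 [0.4321 0.253  0.0518]
(0.046, np.float64(0.0459), 0.1)
(0.045, np.float64(0.045), -0.32)
(0.044, np.float64(0.044), 0.18)
(0.043, np.float64(0.043), -0.03)
(0.042, np.float64(0.0421), 0.6)
(0.041, np.float64(0.0411), 1.39)
(0.04, np.float64(0.04), 2.0)
(0.039, np.float64(0.039), 2.82)
(0.038, np.float64(0.038), 2.98)
(0.037, np.float64(0.037), 3.56)
(0.036, np.float64(0.036), 3.96)
(0.035, np.float64(0.035), 4.69)
(0.034, np.float64(0.0341), 5.63)
t 24.2167
```

View pics/end.png

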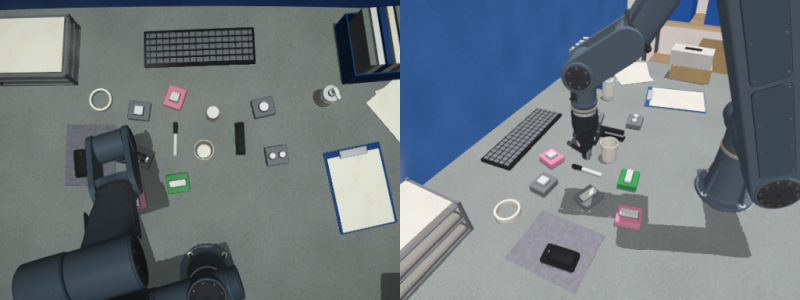

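The end view shows everything in place, with the grey square pad at (139,110), the bar pad at (590,195) and the gripper clear above it. I'm handing the job in.

```bash
python3 - <<'E'
from rig import arm
print(arm.job_done())
E
```

```text
the job is handed in; nothing more can be done
None
```

I pressed the grey square key and then the grey bar key fully down (about 5.5 N), held each 1.1 s, let each come back up, then withdrew and handed the job in after about 24 s; nothing else looked disturbed in the final pictures.

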